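Pack up the jack pad so the outfeed leaf rests level

TASK

The hinged outfeed leaf is propped up and its support pad has been left too low by an unknown amount: feel how high the pad is, then lay the packing blocks that make up the gap flat on top of one another, centred on the pad, and lower the leaf onto them so that it rests level (within a degree) on the pile. Be gentle: do not press the leaf hard onto the blocks, and let go of everything. Leave the other things on the bench where they are.

Things in the scene. Friction and masses are not known exactly. Their poses are not given: they have to be found in the camera images.
- base: leaf fixture, screwed to the bench; place and yaw vary. Base board 170 x 290 x 12 mm; origin on the bench surface plumb below the middle of the support pad; +y points from pad to hinge, z up. Hinge axis parallel to x at y = +170 mm, z = 105 mm; below it a hinge block (150 x 30 mm, top at z = 96 mm) centred at y = +195 mm
- seat (a point): point on the bench surface plumb below the middle of the support pad (the base's origin, same axes). The pad is a rigid level steel plate, 80 mm (x) by 56 mm (y), on a jack post; its top lies somewhere from 42 to 61 mm above the bench, fixed during a run, different each time and not reported: it must be felt or seen
- leaf (a joint): hinged plywood leaf, rad: 0 = level, + = free edge raised, - = sagging. 130 mm wide (base x), 15 mm thick, 213 mm from hinge axis to free edge, underside through the axis. Starts raised 1.2 to 1.5 and stays by friction down to about 1.1; pushed lower it sinks by itself, damped, in some 1 to 3 s until something under its bearing bar stops it
- leaf_edge (a point): middle of the leaf's free edge, half-way through its thickness; moves with the leaf. A half-round steel bearing bar runs across under the leaf (along base x), 170 mm from the hinge axis, so straight above the pad's middle when level; the bar's underside is then 95 mm above the bench
- pack14_mid (a point): centre of the 14 mm packing block: plain wooden block 70 mm long (its x) by 60 mm wide (its y) by 14 mm thick (its z), lying flat on the bench; 41 g give or take 30 %
- pack18_mid (a point): centre of the 18 mm packing block: plain wooden block 80 mm long (its x) by 60 mm wide (its y) by 18 mm thick (its z), lying flat on the bench; 60 g give or take 30 %
- pack22_mid (a point): centre of the 22 mm packing block: plain wooden block 90 mm long (its x) by 60 mm wide (its y) by 22 mm thick (its z), lying flat on the bench; 83 g give or take 30 %
- pack30_mid (a point): centre of the 30 mm packing block: plain wooden block 100 mm long (its x) by 60 mm wide (its y) by 30 mm thick (its z), lying flat on the bench; 126 g give or take 30 %
- dowel: bystander: short upright dowel offcut, 22 mm across, 35 mm high, among the blocks; origin at the centre of its foot
- hammer: bystander: claw hammer lying on the bench, origin at its underside
- driver: bystander: screwdriver lying on the bench, origin at its underside
- glue: bystander: white glue bottle, 60 mm across, 170 mm high, origin at the centre of its foot
- tape: bystander: tape measure, 70 x 36 x 62 mm high, origin at the centre of its foot
- nails: bystander: carton of nails, 70 x 110 x 75 mm high, origin at the centre of its foot
- plane: bystander: hand plane, 230 mm long, 60 mm wide, origin at the centre of its sole
Things that resemble listed ones, but are neither listed nor needed, are in the scene too. What is shaped like the part that bears pack22_mid but pink or turquoise is not meant.

How it is judged:
By the outcome, as a careful person would: the job done as asked, in the order asked, and still so for the second after the job is handed in, with the robot touching nothing.
It also fails if it takes over 64 s, if anything falls off the work surface, if the arm or the gripper's body presses on something with over 40 N, if the wrist force passes 120 N, or if a joint passes its speed limit or range.

ROBOT

A 7-joint arm with a two-finger parallel gripper is mounted at the origin on the work surface. World frame = base frame: x ahead of the robot, y to its left, z up, the work surface at z = 0. Lengths are in m, angles in rad, forces in N, time in s.
With the tool pointing down it reaches from about 0.35 to 0.775 m from the base axis. Payload 3.1 kg.
Tool frame: the origin (TCP) lies midway between the tips of the shut fingers; the grasp point (between the pads) lies 19 mm behind it (robot.grasp_offset is the distance from the TCP to the grasp point, in m); z points along the fingers, x is the direction in which the jaws open and shut, and the axes are right-handed (so a half turn about z gives the same grasp; the last joint's range is limited). The gripper opens to 85 mm and grips with 20 to 120 N. Pads are 22 mm wide; open, the fingers measure 114 mm over their backs; the gripper's body (76 mm by 85 mm) begins 54 mm behind the grasp point. The pads swing forward as they close: fully open they stand 13 mm farther back than shut.
Start: joints at [1.111, 0.311, 0.014, 1.512, -0.004, 1.319, -0.027], TCP at [0.223, -0.503, 0.231] pointing down, gripper open.
Joint ranges: [-2.7, 2.7], [-0.3, 1.91], [-1.27, 1.3], [0.12, 2.57], [-1.44, 4.58], [0.2, 2.03], [-3.05, 3.05]. Speed limits (rad/s): [2.79, 2.79, 3.14, 3.14, 3.14, 3.14, 3.14].

INTERFACE

Orientations are given as a 3x3 rotation matrix whose columns are the frame's x, y, z axes.
In Python, from bench import robot gives the robot as it stands. The module is installed in compiled form; this text tells all that it offers. Calls block until the motion is done:
- robot.move_pose(position, orientation): joint-space move of the TCP to a pose.
- robot.movel(position, max_speed=0.15, frame=None, f_stop=None): straight line of the TCP; frame=None keeps the orientation; max_speed is the mean speed in m/s. With f_stop (N) it stops when the force on the tool has changed by that much, and returns True; else False.
- robot.move_joints(angles): joint-space move.
- robot.grip(opening, newtons=None): finger opening in m; newtons is the grip in N (None keeps the last); returns when the fingers have stopped.
- robot.pause(seconds).
- robot.inverse_kinematics(position, orientation): joint angles nearest the present ones, or None.
- robot.get_image(name): name is "scene" or "side" or "wrist"; returns a dict with "frame" (480x640x3 uint8, red, green, blue), "intrinsics" (3x3 intrinsics, pixels), "origin" and "orientation" of the camera in the world. Camera axes: x right, y up, looking along -z (the intrinsics and any distortion apply to the point x, -y, -z); pixel columns grow to the right and rows downward; lengths in m; the calibration is good to about 2 mm. The wrist camera is an equidistant fisheye: a pixel r from the principal point sees the ray r / f radians off the axis. A picture is of the moment at which its call begins. There is no depth.
A pose or a line that the arm cannot do raises robot.Unreachable and nothing moves.
- robot.hand_in(): hands the job in, once; it reports no verdict.
Readings, each from a call of its own:
- robot.get_time(): time.
- robot.get_joint_positions(): joint angles.
- robot.get_qd(): joint speeds.
- robot.get_joint_torque(): joint torques, N m.
- robot.get_tool_pos(): TCP position.
- robot.get_orientation(): TCP orientation.
- robot.get_ft_force(): force on the tool from outside, world axes, zero at the start.
- robot.get_wrist_torque(): the same for the moment, N m.
- robot.get_width(): finger opening in m.
Only numpy, scipy, OpenCV 4.12 (cv2) and the standard library are available. Lean on these libraries where they do the work, as an engineer would, in place of code of your own. Each camera call takes 0.05 s, during which the arm holds its last target. There are 200 camera calls.

## Working session

There is one attempt and no reset: what is moved stays moved. The work goes in short steps, each a Python script; the robot and the scene stay as the last script left them, time stands still between calls to the robot, and variables do not carry over. Pictures are saved under pics/ and viewed, about 8 in all and at most 12, crops included, and the job is handed in when it is done.

```bash
mkdir -p pics; ls; python3 - <<'E'
from bench import robot
import cv2,pickle,numpy as np
for n in ("scene","side","wrist"):
    im=robot.get_image(n); pickle.dump(im,open(f"pics/{n}0.pkl","wb"))
    cv2.imwrite(f"pics/{n}0.png",im["frame"][:,:,::-1])
    print(n,im["intrinsics"].tolist(),np.round(im["origin"],3),np.round(im["orientation"],3).tolist())
print(robot.get_time(),robot.get_orientation())
E
```

```text
pics
scene [[530.6180712017047, 0.0, 320.9555444672342], [0.0, 530.6180712017047, 241.3947437396918], [0.0, 0.0, 1.0]] [1.013 0.655 1.405] [[-0.831, -0.454, 0.322], [0.556, -0.681, 0.476], [0.004, 0.574, 0.819]]
side [[554.2585775042152, 0.0, 319.23756926988085], [0.0, 554.2585775042152, 243.61636842232014], [0.0, 0.0, 1.0]] [ 0.161 -1.268  1.086] [[0.963, 0.167, -0.212], [-0.27, 0.6, -0.753], [0.002, 0.782, 0.623]]
wrist [[371.64829954431775, 0.0, 325.56910344797484], [0.0, 371.64829954431775, 236.14053075458068], [0.0, 0.0, 1.0]] [ 0.286 -0.475  0.372] [[0.406, 0.879, 0.25], [-0.914, 0.391, 0.109], [-0.002, -0.273, 0.962]]
0.15 [[ 4.05863653e-01 -9.13933302e-01 -7.83433068e-04]
 [-9.13931891e-01 -4.05864404e-01  1.60716644e-03]
 [-1.78681053e-03  6.37140229e-05 -9.99998402e-01]]
```

View pics/scene0.png

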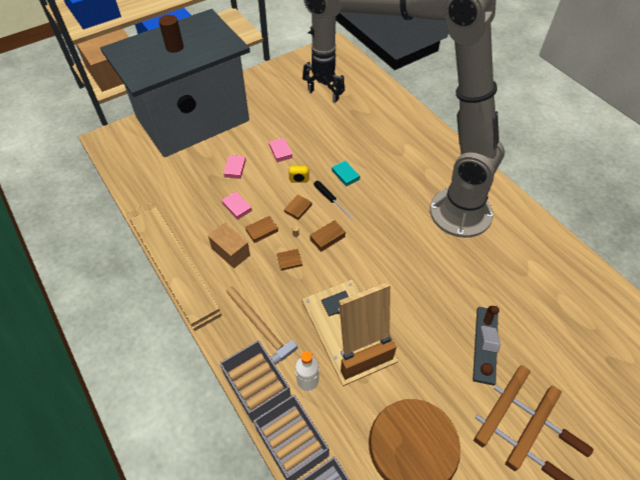

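View pics/side0.png

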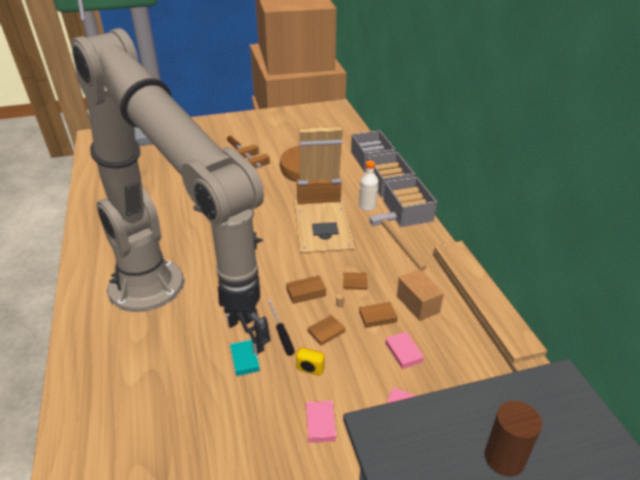

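The scene view shows four brown blocks at (298,206), (262,229), (289,259) and (327,235), around the dowel at (295,231). The pad is dark at (336,303), with the leaf raised behind it at (366,320). The side view agrees, with blocks at (306,289), (355,280), (378,314) and (326,329) and the pad at (325,229).

```bash
cat > h.py <<'E'
import numpy as np,cv2,pickle
from bench import robot
def ray(im,uv):
    K=im["intrinsics"];x=(uv[0]-K[0,2])/K[0,0];y=(uv[1]-K[1,2])/K[1,1]
    if im.get("fish"):
        r=np.hypot(x,y);d=np.array([x/r*np.sin(r),-y/r*np.sin(r),-np.cos(r)]) if r>1e-9 else np.array([0,0,-1.])
    else: d=np.array([x,-y,-1.])
    return np.array(im["origin"]),np.array(im["orientation"])@d
def toplane(im,uv,z):
    o,d=ray(im,uv);return (o+d*(z-o[2])/d[2])[:2]
def proj(im,p):
    c=np.array(im["orientation"]).T@(np.array(p)-im["origin"]);x,y,z=c[0],-c[1],-c[2];K=im["intrinsics"]
    if im.get("fish"):
        r=np.hypot(x,y);t=np.arctan2(r,z);x,y,z=x/r*t,y/r*t,1
    return np.array([K[0,0]*x/z+K[0,2],K[1,1]*y/z+K[1,2]])
def snap(n,tag):
    im=robot.get_image(n);im=dict(im);im["fish"]=n=="wrist"
    pickle.dump(im,open(f"pics/{tag}.pkl","wb"));cv2.imwrite(f"pics/{tag}.png",im["frame"][:,:,::-1]);return im
def down(a):  # tool x axis at yaw a, pointing down
    c,s=np.cos(a),np.sin(a);return np.array([[c,s,0],[s,-c,0],[0,0,-1.]])
E
python3 - <<'E'
from h import *
s=pickle.load(open("pics/scene0.pkl","rb"));d=pickle.load(open("pics/side0.pkl","rb"))
for a,b in [((298,206),(326,329)),((262,229),(378,314)),((289,259),(355,280)),((327,235),(306,289)),((295,231),(340,300))]:
    print(toplane(s,a,.02),toplane(d,b,.02))
print("pad",toplane(s,(336,303),.05),toplane(d,(325,229),.05))
for uv in [(306,299),(340,379),(395,360)]: print("board",toplane(s,uv,.012))
for uv in [(297,206),(298,250),(352,248)]: print("board side",toplane(d,uv,.012))
E
```

```text
[ 0.45109572 -0.31279039] [ 0.44586283 -0.32516423]
[ 0.59941612 -0.29668263] [ 0.59433209 -0.31071511]
[ 0.58783352 -0.14948604] [ 0.5780985 -0.1667585]
[ 0.43747476 -0.16011262] [ 0.43398225 -0.165466  ]
[ 0.51466731 -0.2306345 ] [ 0.5126282  -0.23286427]
pad [0.56413998 0.07199082] [0.55145597 0.0501195 ]
board [ 0.61830428 -0.00503183]
board [0.6753346  0.25323073]
board [0.51713394 0.29330592]
board side [0.51010261 0.24868816]
board side [0.4562742  0.01788019]
board side [ 0.61892118 -0.01719476]
```

```bash
python3 - <<'E'
from h import *
R=down(np.radians(-24))
robot.move_pose([.515,-.235,.24],R)
im=snap("wrist","w1")
print(robot.get_time(),robot.get_tool_pos(),im["origin"],robot.get_joint_positions())
cv2.imwrite("pics/w1.png",im["frame"][:,:,::-1])
E
```

```text
1.6667 [ 0.51372438 -0.23770494  0.239828  ] [ 0.54220746 -0.17528549  0.38109533] [ 0.62370026  0.35860593 -0.30564601  1.44062252  0.10992633  1.35944863
 -0.11029251]
```

View pics/w1.png

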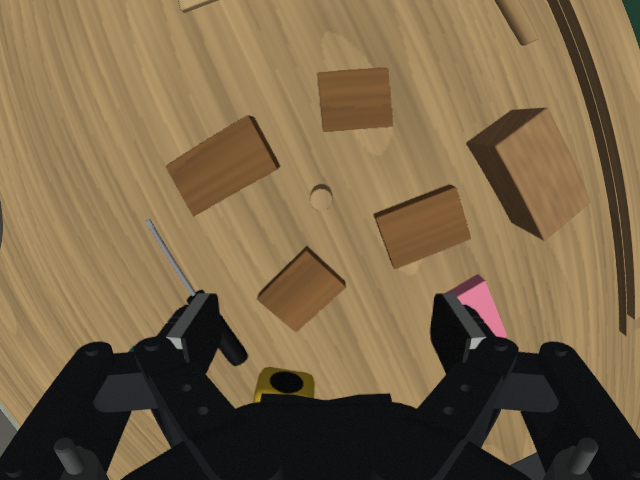

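```bash
cat >> h.py <<'E'
def rectify(im,cx,cy,w,z=.02,s=2000):
    n=int(w*s);g=np.arange(n)/s-w/2
    X,Y=np.meshgrid(cx+g,cy-g)
    P=np.stack([X,Y,np.full_like(X,z)],-1)-im["origin"];c=P@np.array(im["orientation"])
    x,y,zz=c[...,0],-c[...,1],-c[...,2];r=np.hypot(x,y)+1e-12;t=np.arctan2(r,zz);K=im["intrinsics"]
    return cv2.remap(im["frame"],(K[0,0]*x/r*t+K[0,2]).astype(np.float32),(K[1,1]*y/r*t+K[1,2]).astype(np.float32),cv2.INTER_LINEAR)
E
python3 - <<'E'
from h import *
im=pickle.load(open("pics/w1.pkl","rb"))
cx,cy,w=.515,-.23,.3
r=rectify(im,cx,cy,w)
hsv=cv2.cvtColor(r,cv2.COLOR_RGB2HSV)
for uv in [(220,165),(262,133),(355,100),(425,225),(300,290),(460,205),(315,262),(260,60)]:
    print(uv,im["frame"][uv[1],uv[0]],cv2.cvtColor(im["frame"][uv[1]:uv[1]+1,uv[0]:uv[0]+1],cv2.COLOR_RGB2HSV)[0,0])
m=((hsv[...,0]<20)&(hsv[...,1]>100)&(hsv[...,2]>75)&(hsv[...,2]<150)).astype(np.uint8)*255
m=cv2.morphologyEx(m,cv2.MORPH_OPEN,np.ones((7,7)));m=cv2.morphologyEx(m,cv2.MORPH_CLOSE,np.ones((9,9)))
for c in cv2.findContours(m,cv2.RETR_EXTERNAL,cv2.CHAIN_APPROX_NONE)[0]:
    if cv2.contourArea(c)<4000: continue
    q=cv2.minAreaRect(c);b=cv2.boxPoints(q)
    cv2.drawContours(r,[b.astype(int)],0,(0,255,0),1)
    print("xy",cx+q[0][0]/2000-w/2,cy-q[0][1]/2000+w/2,"size",q[1][0]/2,q[1][1]/2,"ang",q[2],"fill",cv2.contourArea(c)/q[1][0]/q[1][1])
cv2.imwrite("pics/r1.png",r[:,:,::-1])
# view over pad
robot.move_pose([.54,.03,.24],down(np.radians(77.5)))
i=snap("wrist","w2");print(robot.get_time(),robot.get_tool_pos(),i["origin"])
E
```

```text
(220, 165) [123  88  52] [ 15 147 123]
(262, 133) [72 55 35] [ 16 131  72]
(355, 100) [120  86  51] [ 15 147 120]
(425, 225) [130  94  57] [ 15 143 130]
(300, 290) [118  84  49] [ 15 149 118]
(460, 205) [128  91  56] [ 15 143 128]
(315, 262) [113  82  49] [ 15 144 113]
(260, 60) [171 143 101] [ 18 104 171]
xy 0.5949857177734375 -0.32582157897949215 size 91.5318603515625 104.49684143066406 ang 2.544804573059082 fill 0.620060640728675
xy 0.58825 -0.16225000000000003 size 164.5 94.5 ang 90.0 fill 0.4801547096379923
xy 0.4373453063964844 -0.2322428436279297 size 300.3065185546875 103.91722106933594 ang 85.70014190673828 fill 0.4321223393064317
2.7917 [0.54033704 0.0272508  0.23972592] [0.47274575 0.04213077 0.38117216]
```

View pics/r1.png

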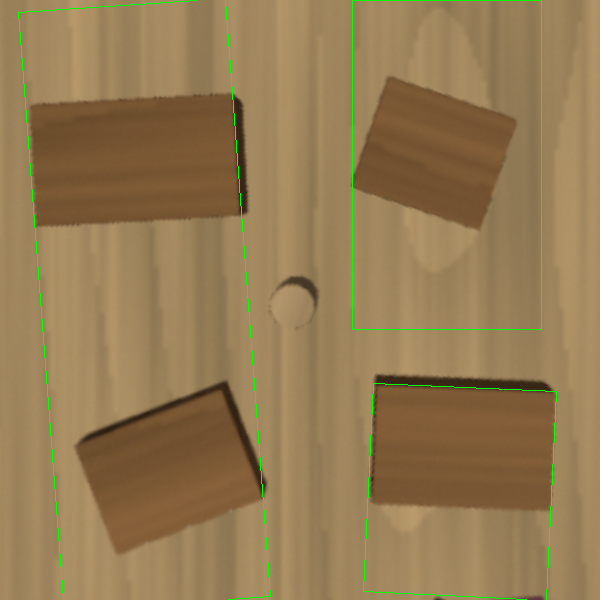

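View pics/w2.png

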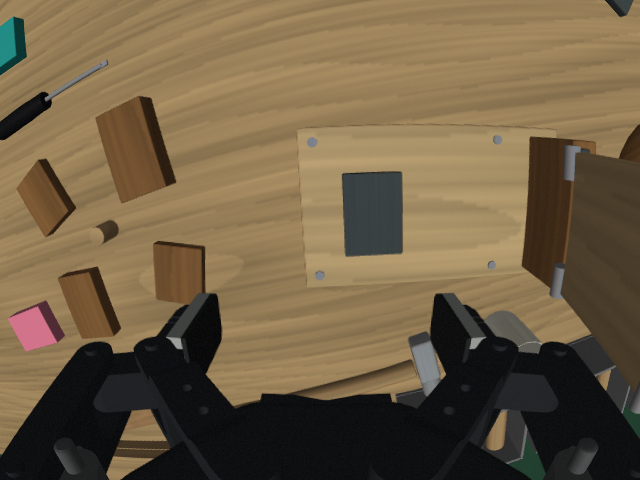

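The rectified view shows four blocks: the 30 at the upper left (102x60 mm), the 14 at the upper right, the 22 at the lower right and the 18 at the lower left. In w2 the dark pad has its corners at about (343,173) and (403,255), and the leaf is at the right. My threshold leaked onto the bench, so I'll tighten it.

```bash
python3 - <<'E'
from h import *
def rects(im,cx,cy,w,z,f,amin):
    r=rectify(im,cx,cy,w,z);hsv=cv2.cvtColor(r,cv2.COLOR_RGB2HSV).astype(int)
    m=f(hsv).astype(np.uint8)*255
    m=cv2.morphologyEx(m,cv2.MORPH_OPEN,np.ones((9,9)));m=cv2.morphologyEx(m,cv2.MORPH_CLOSE,np.ones((9,9)))
    for c in cv2.findContours(m,cv2.RETR_EXTERNAL,cv2.CHAIN_APPROX_NONE)[0]:
        if cv2.contourArea(c)<amin: continue
        q=cv2.minAreaRect(c);b=cv2.boxPoints(q)
        e=[b[1]-b[0],b[2]-b[1]];l=max(e,key=np.linalg.norm);a=np.degrees(np.arctan2(-l[1],l[0]))%180
        print("z",z,"xy",round(cx+q[0][0]/2000-w/2,4),round(cy-q[0][1]/2000+w/2,4),"size",np.sort(q[1])/2,"longang",round(a,2),"fill",round(cv2.contourArea(c)/q[1][0]/q[1][1],3))
im=pickle.load(open("pics/w1.pkl","rb"))
br=lambda h:(h[...,0]<22)&(h[...,1]>124)&(h[...,2]>82)&(h[...,2]<145)
for z in (.014,.018,.022,.03): rects(im,.515,-.23,.3,z,br,8000)
im=pickle.load(open("pics/w2.pkl","rb"))
dk=lambda h:(h[...,1]<110)&(h[...,2]<100)&(h[...,0]>60)
for z in (.042,.05,.061): rects(im,.55,.06,.13,z,dk,8000)
# board edges on z=.012 and hinge block
for uv in [(298,129),(307,287),(529,279),(555,129)]: print(uv,toplane(im,uv,.012))
# leaf top height: known x,y? angle from hinge
E
```

```text
z 0.014 xy 0.4477 -0.3181 size [60.24271774 80.38942719] longang 21.22 fill 0.968
z 0.014 xy 0.5972 -0.3057 size [60.55158234 91.60675049] longang 177.71 fill 0.979
z 0.014 xy 0.4304 -0.1595 size [ 62.19298935 103.65948486] longang 3.09 fill 0.981
z 0.014 xy 0.5825 -0.156 size [59.70270538 69.52703094] longang 161.08 fill 0.974
z 0.018 xy 0.4488 -0.3165 size [59.58800888 79.59638214] longang 20.96 fill 0.967
z 0.018 xy 0.5967 -0.3043 size [59.93918991 90.53932953] longang 177.69 fill 0.98
z 0.018 xy 0.4317 -0.1597 size [ 61.4178009  102.61110687] longang 3.12 fill 0.982
z 0.018 xy 0.582 -0.1563 size [59.14685822 68.72576904] longang 161.15 fill 0.973
z 0.022 xy 0.4498 -0.315 size [58.94648361 78.71544647] longang 21.12 fill 0.967
z 0.022 xy 0.596 -0.3029 size [59.27621078 89.58155823] longang 177.74 fill 0.979
z 0.022 xy 0.4329 -0.1599 size [ 60.74606323 101.50366211] longang 3.12 fill 0.981
z 0.022 xy 0.5816 -0.1565 size [58.32017517 67.95510101] longang 161.27 fill 0.976
z 0.03 xy 0.4519 -0.3118 size [57.83258438 76.96022034] longang 21.08 fill 0.964
z 0.03 xy 0.5949 -0.3 size [57.9707756 87.2877655] longang 177.92 fill 0.979
z 0.03 xy 0.4353 -0.1603 size [59.36130905 99.35752869] longang 3.07 fill 0.981
z 0.03 xy 0.5807 -0.1569 size [57.0892868  66.44915009] longang 161.26 fill 0.974
z 0.042 xy 0.5554 0.0683 size [54.29373932 78.77410889] longang 170.13 fill 0.969
z 0.05 xy 0.5534 0.0678 size [52.93647003 77.18531036] longang 170.54 fill 0.966
z 0.061 xy 0.5508 0.0668 size [51.24915314 74.37761688] longang 170.17 fill 0.967
(298, 129) [0.46233434 0.01608164]
(307, 287) [ 0.62631177 -0.01397694]
(529, 279) [0.68081721 0.24427038]
(555, 129) [0.5100748  0.29612721]
```

```bash
python3 - <<'E'
from h import *
np.set_printoptions(precision=4,suppress=True)
R=down(np.radians(80.1))
print(robot.get_time(),robot.get_tool_pos())
robot.grip(0.0)
robot.move_pose([.555,.066,.12],R)
print(robot.get_time(),robot.get_tool_pos()); robot.pause(.2); print(robot.get_tool_pos())
robot.movel([.555,.066,.072],.1)
print(robot.get_time(),robot.get_tool_pos(),robot.get_ft_force())
h=robot.movel([.555,.066,.035],.02,f_stop=2.5)
print(h,robot.get_time(),robot.get_tool_pos(),robot.get_ft_force(),robot.get_width())
robot.movel([.555,.066,.08],.15);print(robot.get_time())
E
```

```text
2.7917 [0.5403 0.0273 0.2397]
4.125 [0.5556 0.0659 0.1207]
[0.5569 0.0655 0.1225]
4.9583 [0.5553 0.0662 0.0723] [-0.2038 -0.373   0.4411]
True 6.2667 [0.5549 0.066  0.0434] [-1.2535 -0.4363  3.7739] 0.0002456287102907207
6.6667
```

Pad top is at about 43 mm, which leaves a gap of about 52 mm. That calls for the 30 with the 22 on top.

```bash
cat >> h.py <<'E'
np.set_printoptions(precision=4,suppress=True)
def go(p,R,v=.25): robot.movel(p,v,frame=R)
def pick(x,y,a,z):
    R=down(np.radians(a));robot.grip(.08)
    robot.move_pose([x,y,.09],R);robot.movel([x,y,.03],.15)
    print("hit",robot.movel([x,y,z],.06,f_stop=6),robot.get_tool_pos())
    robot.grip(.04,30);print("w",robot.get_width(),robot.get_tool_pos(),robot.get_time())
    robot.movel([x,y,.14],.2)
E
python3 - <<'E'
from h import *
pick(.4353,-.1603,93.1,.001)
R=down(np.radians(80.1));p=[.5552,.0682]
robot.move_pose(p+[.12],R);robot.movel(p+[.058],.12);print(robot.get_tool_pos(),robot.get_ft_force(),robot.get_width())
snap("wrist","w3")
E
```

```text
hit False [ 0.4352 -0.1602  0.0008]
w 0.05918349274353461 [ 0.4358 -0.1603  0.0015] 9.9083
[0.5557 0.0678 0.0585] [-0.2587 -0.268  -1.0422] 0.05949421668257316
```

View pics/w3.png

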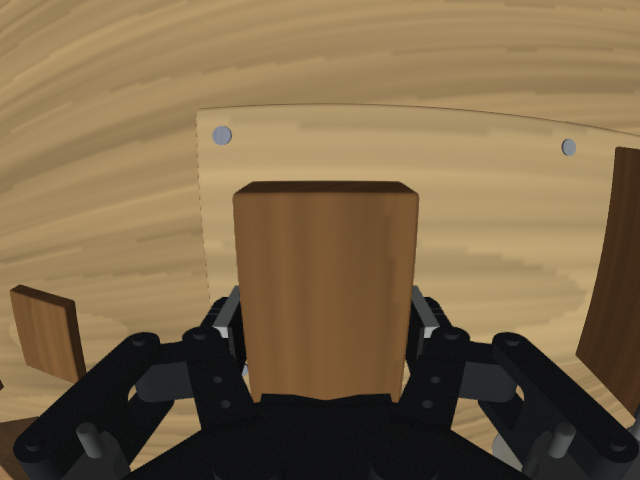

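The 30 block is held square, with its edges at columns 235 to 418. Next I place it and fetch the 22.

```bash
cat >> h.py <<'E'
def place(p,z0,z1):
    print("touch",robot.movel(p+[z0],.1),robot.movel(p+[z1],.03,f_stop=2.5),robot.get_tool_pos(),robot.get_ft_force())
    robot.grip(.074);robot.movel(p+[z1+.07],.2);print(robot.get_time())
E
python3 - <<'E'
from h import *
p=[.5552,.0682]
place(p,.050,.041)
i=snap("wrist","w4");
pick(.596,-.3029,87.7,.001)
R=down(np.radians(80.1))
robot.move_pose(p+[.14],R);robot.movel(p+[.09],.12);print(robot.get_tool_pos(),robot.get_ft_force(),robot.get_width(),robot.get_time())
E
```

```text
touch False True [0.5561 0.0685 0.0446] [-1.1165  0.775   4.0092]
13.8083
hit False [ 0.5959 -0.3028  0.0007]
w 0.05927682082134045 [ 0.5966 -0.303   0.0017] 16.9917
[0.5556 0.0679 0.0902] [-0.568   0.4689 -0.8874] 0.05940113902182239 19.7917
```

View pics/w4.png

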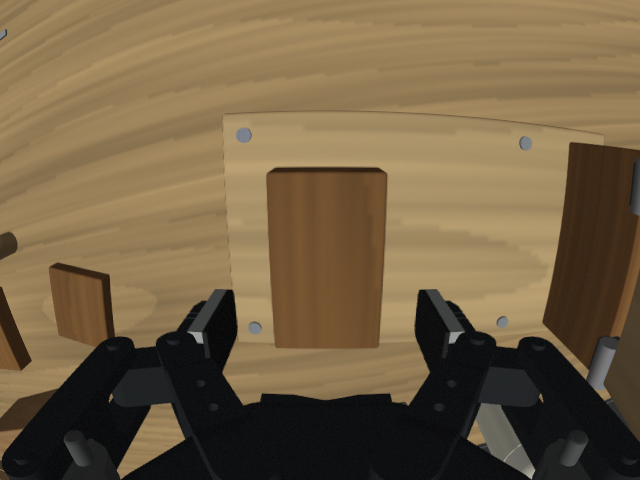

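The 30 block lies square on the pad (columns 267 to 386) and the contact height confirms the pad at about 43 mm. Now the 22 goes on top.

```bash
python3 - <<'E'
from h import *
p=[.5552,.0682]
place(p,.081,.071)
robot.grip(0)
robot.move_pose([.50,.02,.26],down(np.radians(80.1)))
i=snap("wrist","w5");snap("scene","s5");d=snap("side","d5");print(robot.get_time())
cv2.imwrite("pics/w5c.png",np.hstack([i["frame"],cv2.resize(d["frame"][100:280,240:400],(427,480))])[:,:,::-1][:, :, :])
im=cv2.imread("pics/w5c.png");cv2.imwrite("pics/w5c.png",cv2.resize(im,(800,360)))
E
```

```text
touch False True [0.5561 0.0685 0.0746] [-0.0653 -0.0379  4.7165]
21.1333
22.5917
```

View pics/w5c.png

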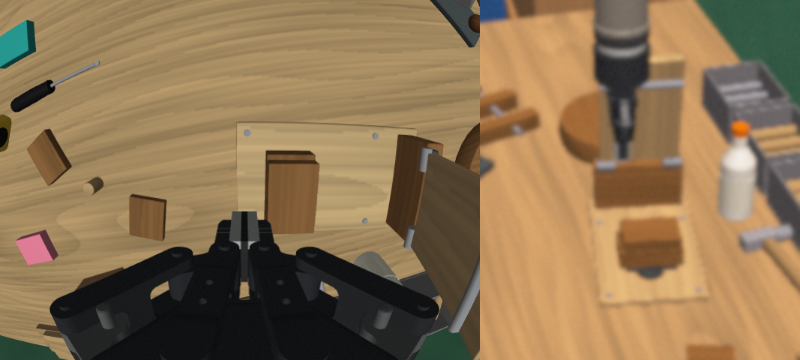

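The pile stands square on the pad. Before the push I check the leaf angle, the bottle position and the pile's centring.

```bash
cat >> h.py <<'E'
th=np.radians(-9.9);B=np.array([[np.cos(th),-np.sin(th),0],[np.sin(th),np.cos(th),0],[0,0,1]]);O=np.array([.5552,.0682,0])
def W(x,y,z): return O+B@np.array([x,y,z])
def leafpt(x,a,s=.213,t=.015): return W(x,.170-s*np.cos(a)+t*np.sin(a),.105+s*np.sin(a)+t*np.cos(a))
E
python3 - <<'E'
from h import *
s=pickle.load(open("pics/scene0.pkl","rb"))
for a in (1.2,1.3,1.4,1.5): print(a,proj(s,leafpt(-.065,a)),proj(s,leafpt(.065,a)), "under",proj(s,leafpt(-.065,a,t=0)),proj(s,leafpt(.065,a,t=0)))
print("glue",toplane(s,(307,372),.08), "base-frame",B.T@(np.append(toplane(s,(307,372),.08),0)-O))
w=pickle.load(open("pics/w5.pkl","rb"))
for z,n in ((.095,"top"),):
    for uv in [(354,217),(425,219),(416,308),(355,311)]: q=toplane(w,uv,z);print(q,B.T@(np.append(q,0)-O))
for zz,yy in ((.36,.21),(.27,.21),(.27,.10)): print(robot.inverse_kinematics(W(0,yy,zz),down(th)))
im=cv2.resize(s["frame"][260:400,290:420],None,fx=4,fy=4);cv2.imwrite("pics/leaf0.png",im[:,:,::-1])
E
```

```text
1.2 [383.9605 274.8732] [335.1612 293.8432] under [381.059 271.557] [332.6438 290.27  ]
1.3 [388.227  280.4835] [338.9353 299.8247] under [385.2207 276.6159] [336.2839 295.694 ]
1.4 [392.5813 286.8189] [342.8477 306.5347] under [389.5072 282.4328] [340.0937 301.8827]
1.5 [396.9658 293.8154] [346.8484 313.904 ] under [393.8644 288.9552] [344.0268 308.7786]
glue [0.7524 0.2097] base-frame [0.17   0.1733 0.    ]
[0.5051 0.0423] [-0.0449 -0.0342  0.    ]
[0.5172 0.1032] [-0.0435  0.028   0.    ]
[0.6013 0.0872] [0.0421 0.0266 0.    ]
[0.5931 0.03  ] [ 0.0439 -0.0311  0.    ]
[-0.1826  0.5868 -0.6026  0.8621  0.3257  1.7677 -0.8097]
[-0.1413  0.5802 -0.5867  1.0962  0.3085  1.5469 -0.8291]
[ 0.0765  0.4549 -0.6008  1.2849  0.2522  1.4763 -0.6725]
```

View pics/leaf0.png

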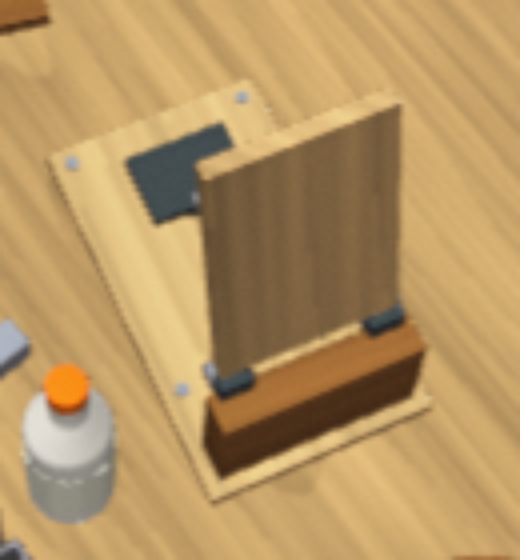

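The crop puts the leaf's upper corners at scene pixels (340,305) and (390,286), so it stands at about 1.37 rad. The pile is centred to within 3 mm. I'll push the leaf from behind.

```bash
python3 - <<'E'
from h import *
R=down(th)
x,y,z=robot.get_tool_pos();robot.movel([x,y,.37],.25)
robot.move_pose(W(0,.215,.37),R);robot.movel(W(0,.215,.275),.15)
print(robot.get_tool_pos(),robot.get_ft_force(),robot.get_time())
for yy in (.16,.145,.13,.115,.10):
    h=robot.movel(W(0,yy,.275),.08,f_stop=20);print(yy,h,robot.get_ft_force(),robot.get_time())
    if h: break
snap("scene","s6")
robot.movel(W(0,.20,.32),.2)
i=snap("scene","s7");print(robot.get_time())
a=pickle.load(open("pics/s6.pkl","rb"))["frame"][200:420,250:480];b=i["frame"][200:420,250:480]
cv2.imwrite("pics/s67.png",cv2.resize(np.hstack([a,b]),(800,383))[:,:,::-1])
E
```

```text
[0.5927 0.28   0.2763] [ 0.1801  0.6747 -0.3427] 25.6667
0.16 False [-0.7431  0.6791  0.08  ] 26.5
0.145 False [ 0.706   0.3169 -0.4366] 26.8333
0.13 False [-0.1025 -0.3131  0.1704] 27.1667
0.115 False [-0.5249  0.901  -0.6086] 27.5
0.1 False [-0.0725  0.0363  0.1237] 27.8333
28.6333
```

View pics/s67.png

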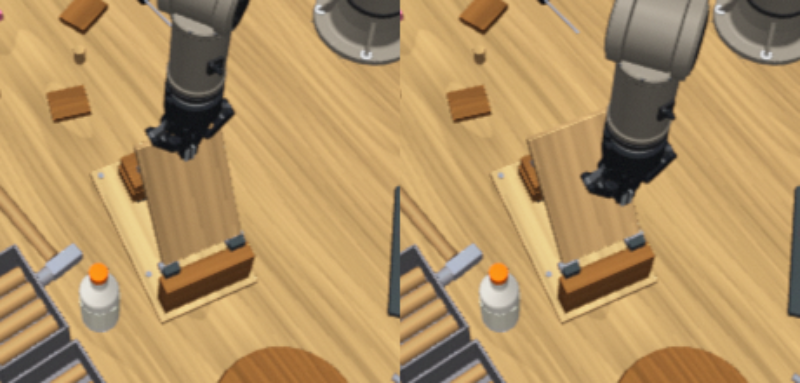

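The left half shows the leaf pushed past its sticking point, and the right half shows it sinking freely with the robot clear. Next I retract, wait for it to settle and check that it lies level.

```bash
python3 - <<'E'
from h import *
robot.movel(W(-.02,.2,.40),.2);robot.move_pose([.45,.28,.36],down(th))
robot.pause(2.5)
s=snap("scene","s8");d=snap("side","d8");w=snap("wrist","w8");print(robot.get_time(),robot.get_ft_force())
for a in (-.03,0,.03): print(a,[proj(im,leafpt(x,a)).round(1).tolist() for im in (s,d) for x in (-.065,.065)])
A=cv2.resize(s["frame"][230:410,270:450],(400,400));D=cv2.resize(d["frame"][140:270,270:400],(400,400))
cv2.imwrite("pics/s8c.png",np.hstack([A,D])[:,:,::-1])
E
```

```text
32.4167 [ 1.1625 -0.5111  0.5292]
-0.03 [[352.6, 269.5], [311.0, 285.4], [304.7, 218.3], [347.8, 215.8]]
0 [[352.8, 268.4], [311.0, 284.3], [304.6, 216.5], [347.8, 214.0]]
0.03 [[353.0, 267.4], [311.1, 283.3], [304.6, 214.6], [347.9, 212.1]]
```

View pics/s8c.png

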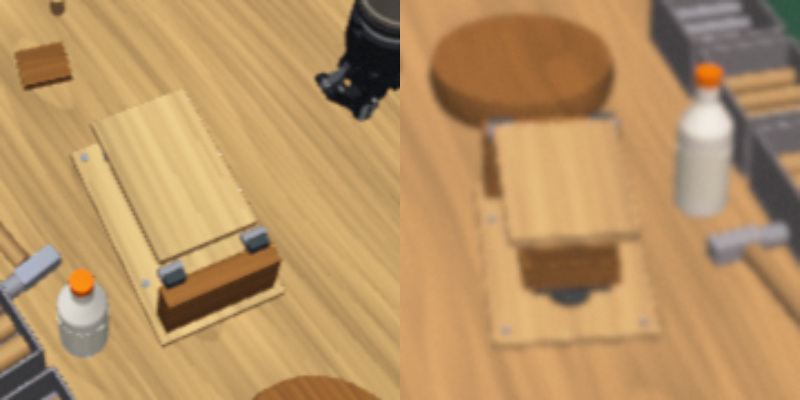

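```bash
python3 - <<'E'
from h import *
s=pickle.load(open("pics/s8.pkl","rb"));d=pickle.load(open("pics/d8.pkl","rb"))
for im in (s,d):
    for n,p in (("leaf s=.02",[leafpt(x,0,s=.02) for x in(-.065,.065)]),("s=0",[leafpt(x,0,s=0.) for x in(-.065,.065)]),("block top",[W(x,y,.096) for y in (.18,.21) for x in(-.075,.075)]),("under edge",[leafpt(x,0,t=0) for x in (-.065,.065)]),("board",[W(-.085,-.07,.012),W(.085,-.07,.012)])):
        print(n,[proj(im,q).round(1).tolist() for q in p])
# leaf edge along centre line: V profile in side & scene images
for im,nm in ((s,"scene"),(d,"side")):
    for x in (-.04,0,.04):
        a=proj(im,leafpt(x,0,s=.19));b=proj(im,leafpt(x,0,s=.24));n=25
        P=[a+(b-a)*k/n for k in range(n+1)]
        g=cv2.cvtColor(im["frame"],cv2.COLOR_RGB2GRAY)
        v=cv2.remap(g,np.float32([[q[0] for q in P]]),np.float32([[q[1] for q in P]]),1)[0]
        print(nm,x,"s 190..240 step2:",v.tolist())
E
```

```text
leaf s=.02 [[384.4, 324.6], [340.2, 342.8]]
s=0 [[387.9, 330.9], [343.5, 349.4]]
block top [[392.0, 336.5], [341.3, 357.9], [397.4, 346.1], [346.3, 367.9]]
under edge [[352.5, 271.2], [311.1, 287.0]]
board [[353.0, 278.2], [301.7, 297.9]]
leaf s=.02 [[299.9, 181.9], [339.5, 179.9]]
s=0 [[299.4, 178.7], [338.7, 176.6]]
block top [[296.3, 183.4], [341.2, 181.1], [295.7, 178.7], [340.0, 176.4]]
under edge [[304.7, 220.5], [347.6, 218.0]]
board [[299.3, 250.6], [354.3, 247.2]]
scene -0.04 s 190..240 step2: [193, 195, 195, 194, 194, 195, 194, 194, 195, 195, 187, 176, 163, 157, 158, 157, 157, 157, 157, 157, 157, 158, 159, 159, 159, 159]
scene 0 s 190..240 step2: [192, 192, 192, 193, 193, 193, 194, 193, 193, 193, 192, 187, 185, 184, 184, 184, 183, 182, 180, 179, 178, 177, 177, 176, 175, 173]
scene 0.04 s 190..240 step2: [180, 180, 181, 181, 181, 181, 181, 180, 180, 180, 178, 169, 160, 158, 157, 158, 158, 160, 160, 160, 161, 161, 161, 160, 160, 161]
side -0.04 s 190..240 step2: [185, 185, 184, 184, 184, 185, 185, 185, 186, 186, 183, 179, 173, 164, 156, 150, 144, 139, 135, 131, 125, 119, 112, 104, 96, 91]
side 0 s 190..240 step2: [184, 184, 184, 185, 185, 185, 185, 184, 184, 183, 182, 180, 172, 165, 156, 148, 140, 135, 129, 123, 116, 109, 101, 94, 88, 84]
side 0.04 s 190..240 step2: [175, 175, 174, 174, 174, 174, 173, 173, 171, 169, 167, 160, 152, 145, 139, 132, 130, 129, 130, 131, 132, 134, 136, 139, 140, 143]
```

```bash
python3 -c "
from bench import robot
robot.hand_in();print(robot.get_time())"
```

```text
the job is handed in; nothing more can be done
the job is handed in; nothing more can be done
```

The leaf is down on a pile of the 30 mm and 22 mm blocks, looks level to within about half a degree, and the job is handed in at about 32 s of the 64 s allowed.

- **Pad height:** touching the pad with the shut fingers gave about 43.4 mm. The heights at which the blocks made contact as I set them down agreed with 43 mm. That leaves a gap of about 52 mm, so I laid the 30 on the pad and the 22 on top.
- **Pile:** both blocks were set down with 4–5 N of contact. The wrist view put the pile within about 3 mm of the pad's middle.
- **Leaf:** I pushed it from behind until it sank by itself. The push readings stayed at about 1 N (I sampled them between steps), and I backed off before it landed.
- **Last checks:** in the scene and side views the free edge is where a level leaf should be, about 0.01 rad off at most. Corner pixels I read by eye from the enlarged picture came out 2–3 pixels lower. I trusted the edge profile, which agrees with the touch heights (43.1 + 52 = 95.1 mm, against 95 for level).
- **Left as found:** the gripper is empty and clear. I moved only the two blocks and the leaf, and saw nothing else displaced in the views I looked at.

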